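# Weight the glued sheet with the steel plate, edge first

### The job

The copper sheet on the gluing board has just been stuck down: weight it with the heavy grey steel plate that has the blue handle, not the light plywood one with the red handle, which stays where it is. Carry the plate over by its handle, clearly slanted at about 20 degrees with the edge on your side lower, and rest that edge on the copper sheet just inside the dark wooden stop strip. Then pivot the plate down about that edge until it lies flat, centred on the sheet and square to the strip, and only then let go.

Things in the scene. Friction and masses are not known exactly. Their poses are not given: they have to be found in the camera images.
- steel_plate: The plate to use: grey steel, 110 (x) x 100 (y) x 8 mm thick, about 0.7 kg, loose, lying flat on the bench. A blue handle bar stands over its middle: 12 mm thick along x, 70 mm long along y, from 26 to 48 mm above the plate's underside (bar centre at 37 mm), on two thin posts at y = +-26 mm; grip it from above with the fingers closing along x. Origin: centre of the underside; x points roughly away from the robot (within 0.4 rad), z up.
- steel_plate_edge (a point): Middle of the steel plate's near lower edge, the one to rest first: in the plate's frame 55 mm from the origin along -x, on the underside; moves with the plate, same axes.
- ply_plate: The wrong plate: light brown plywood, with a red handle, same shape, size and axes as the steel one, about 0.12 kg, loose. It must stay where it is. Which of the two stands farther left changes. Stacks of rubber moulds up to 160 mm high stand between the plates and the board, so carry over them.
- glue_board: Gluing board fixed to the bench: plywood 160 (x) x 150 (y) x 10 mm with a copper sheet 120 (x) x 110 (y) x 2 mm fixed on it, top of the sheet 12 mm above the origin. A dark wooden stop strip, 18 mm wide and 140 mm long along y, runs along the sheet's near side: its inner face lies at x = -60 mm and its top 24 mm above the origin. Origin: on the bench under the centre of the copper sheet; x points away from the robot (within 0.3 rad), z up.

How it is judged:
By the outcome, as a careful person would: the job done as asked, in the order asked, and still so for the second after the job is handed in, with the robot touching nothing.
It also fails if it takes over 56 s, if anything falls off the work surface, if the arm or the gripper's body presses on something with over 40 N, if the wrist force passes 120 N, or if a joint passes its speed limit or range.

### The arm

A 6-joint arm with a two-finger parallel gripper is mounted at the origin on a cart in front of the work surface, level with it; the furniture and walls round the work are solid. World frame = base frame: x ahead of the robot, y to its left, z up, the work surface at z = 0. Lengths are in mm, angles in rad, forces in N, time in s.
With the tool pointing down it reaches from about 350 to 875 mm from the base axis. Payload 4.2 kg.
Tool frame: the origin (TCP) lies at the very end of the fingers, on their centre line; the grasp point (between the pads) lies arm.grip_point_offset behind it (arm.grip_point_offset is the distance from the TCP to the grasp point, in mm); z points along the fingers, y is the line along which they close (so a half turn about z gives the same grasp; the last joint's range is limited). The gripper opens to 85 mm and grips with 20 to 120 N. Pads are 22 mm wide; open, the fingers measure 114 mm over their backs; the gripper's body (76 mm by 85 mm) begins 54 mm behind the grasp point. The pads swing forward as they close: fully open they stand 13 mm farther back than shut.
Start: joints at [1.555, 0.385, 0.008, 0, -1.194, -0.259], TCP at [169.565, 601.537, 231.312] pointing down, gripper open.
Joint ranges: [-3.14, 3.14], [-1.21, 2.06], [-1.07, 1.41], [-3.16, 2.05], [-2.99, -0.16], [-3.1, 3.1]. Speed limits (rad/s): [2.79, 2.79, 3.14, 3.14, 3.14, 3.14].

### API

Orientations are given as a unit quaternion [x, y, z, w].
In Python, from bench import arm, cams, ticket gives the robot as it stands.
- The arm moves only by the tool servo_tool, never from a script. Its argument "commands" is a list that holds one entry, the list of rows, each a list of 7 numbers: the closure in counts, from 0 (fully open) to 255 (shut), then the shift along the tool's x, y, z in m, then the turn, a rotation vector about the tool's x, y, z in degrees. In form: [[[grip, x, y, z, ax, ay, az], ...]]. A call has 1 to 10 rows; each row shifts and turns the commanded pose from where the row before left it, along the tool's axes as they then stand; what a row does not reach is not made up. A row lasts 1/12 s, in which the tool goes at most 41.7 mm and 7.16 degrees, less where a joint would pass 70% of its speed; a pose out of reach is approached as far as the arm can. A call with a gripper value outside its range is refused whole. The fingers move at their own pace and stop on an object; the grip force is fixed at half the most. Time passes only in rows, so rows that do not move let the fingers close. It gives the time, the measured TCP pose, the force, the opening and the grip force at its end, in the units of the state.
- arm.read_state(): the state, without advancing time (a new reading comes with each control period).
- cams.get_image(name): name is "side" or "top" or "wrist"; returns a dict with "frame" (480x640x3 uint8, blue, green, red), "K" (3x3 intrinsics, pixels), "k1" (the pictures are not rectified: a ray, as slopes to the right and down, at radius r is drawn at 1 + k1 r^2 times it, then the intrinsics apply), "T" (4x4, takes a point from camera to world coordinates). Camera axes: x right, y up, looking along -z (the intrinsics and any distortion apply to the point x, -y, -z); pixel columns grow to the right and rows downward; lengths in mm; the calibration is good to about 2 mm. A picture is of the moment at which its call begins. There is no depth.
- ticket.job_done(): hands the job in; it is judged then, once.
The state is a dict: "clock": time; "joints": joint angles; "joint_vel": joint speeds; "joint_efforts": joint torques, N m; "position": TCP position; "ee_rot": TCP orientation; "contact_force": force on the tool from outside, world axes, zero at the start; "wrist_torque": the same for the moment, N m; "gripper_width": finger opening in mm; "grasp_force": force on a finger pad.
Only numpy, scipy, OpenCV 4.12 (cv2) and the standard library are available. Lean on these libraries where they do the work, as an engineer would, in place of code of your own. Each camera call takes 0.05 s, during which the arm holds its last target. There are 200 camera calls.

## Working session

There is one attempt and no reset: what is moved stays moved. The work goes in short steps, Python scripts to look and compute and a tool call to move; the robot and the scene stay as the last step left them, time stands still between calls to the robot, and variables do not carry over. Pictures are saved under pics/ and viewed, at most 10 in all, crops included, and the job is handed in when it is done.

Besides the shell and the picture viewer there is one more tool, called after "Request:" as a command line: name --argument value ..., lists and objects as JSON in quotes. servo_tool: Moves the arm, as the interface text tells. Its arguments: {"type":"object","properties":{"commands":{"type":"array","items":{"type":"array","items":{"type":"array","items":{"type":"number"}}}}},"required":["commands"]}

```bash
mkdir -p pics; ls; python3 - <<'E'
from bench import arm,cams
import cv2,numpy as np
s=arm.read_state();print({k:np.round(v,3) for k,v in s.items()},arm.grip_point_offset)
for n in["top","side"]:
    i=cams.get_image(n);cv2.imwrite(f"pics/{n}0.png",i["frame"]);print(n,i["K"],i["k1"],np.round(i["T"],3))
E
```

```text
pics
{'clock': np.float64(0.0), 'joints': array([ 1.555,  0.386,  0.007, -0.   , -1.194, -0.259]), 'joint_vel': array([ 0.   ,  0.001,  0.   , -0.003,  0.001,  0.002]), 'joint_efforts': array([-0.0000e+00, -3.9229e+01,  1.8840e+01,  4.1860e+00, -5.0000e-03,
        0.0000e+00]), 'position': array([169.425, 600.992, 230.247]), 'ee_rot': array([ 0.991, -0.137, -0.   ,  0.001]), 'contact_force': array([-0.078,  0.214,  0.453]), 'wrist_torque': array([-0.015, -0.044,  0.009]), 'grasp_force': np.float64(0.0), 'gripper_width': np.float64(85.242)} 18.700000000000003
top [[535.54465993   0.         317.79657154]
 [  0.         535.54465993 227.71275398]
 [  0.           0.           1.        ]] -0.02297816234754288 [[ 8.000000e-03  9.940000e-01 -1.080000e-01  3.426260e+02]
 [-1.000000e+00  8.000000e-03  2.000000e-03  7.206500e+01]
 [ 3.000000e-03  1.080000e-01  9.940000e-01  1.211949e+03]
 [ 0.000000e+00  0.000000e+00  0.000000e+00  1.000000e+00]]
side [[496.68656147   0.         323.16434945]
 [  0.         496.68656147 241.66455535]
 [  0.           0.           1.        ]] -0.09385555140421914 [[ 9.25000e-01  1.34000e-01 -3.55000e-01  1.01177e+02]
 [-3.79000e-01  3.78000e-01 -8.45000e-01 -7.60713e+02]
 [ 2.00000e-02  9.16000e-01  4.00000e-01  4.31333e+02]
 [ 0.00000e+00  0.00000e+00  0.00000e+00  1.00000e+00]]
```

View pics/top0.png

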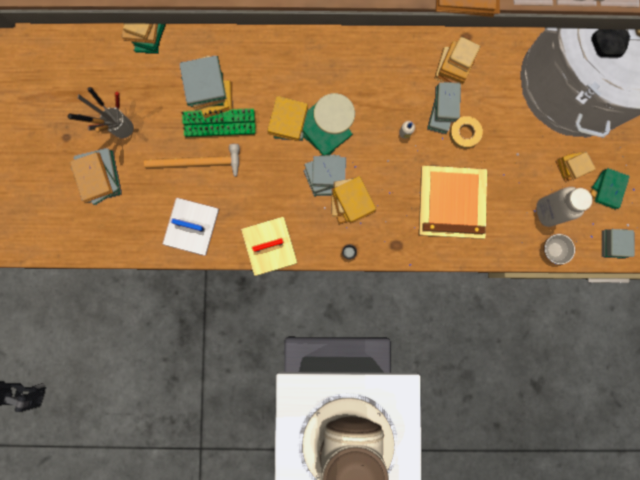

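View pics/side0.png

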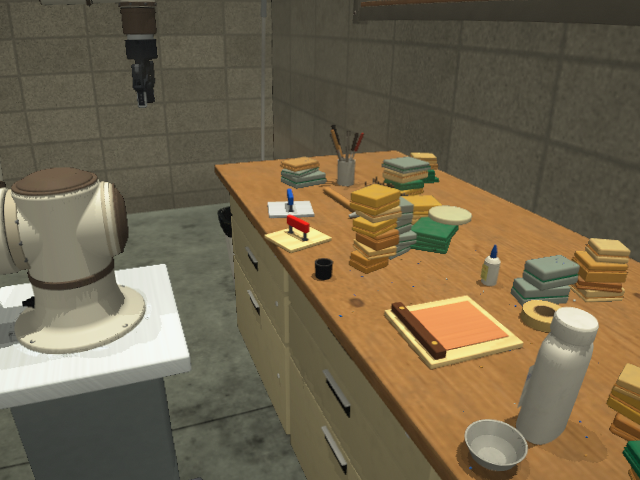

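The top view shows the steel plate with the blue handle at about (190,226) and the plywood plate at (269,246). The mould stacks are around (340,190), and the board with the copper sheet is at (454,201), with its strip on the near side at row 228. Next I measure them with colour masks.

```bash
cat > h.py <<'E'
import numpy as np,cv2
from bench import arm,cams
from scipy.spatial.transform import Rotation as R
def ray(im,px):
    K=np.array(im["K"]);T=np.array(im["T"])
    p=np.atleast_2d(px).astype(float)
    d=np.c_[(p[:,0]-K[0,2])/K[0,0],(p[:,1]-K[1,2])/K[1,1]];u=d.copy()
    for _ in range(20): u=d/(1+im["k1"]*(u**2).sum(1,keepdims=True))
    return T[:3,3],np.c_[u[:,0],-u[:,1],-np.ones(len(u))]@T[:3,:3].T
def onz(im,px,z):
    o,d=ray(im,px);return (o+d*((z-o[2])/d[:,2])[:,None])[:,:2]
def proj(im,P):
    K=np.array(im["K"]);T=np.array(im["T"]);c=(np.atleast_2d(P)-T[:3,3])@T[:3,:3]
    u=np.c_[c[:,0],-c[:,1]]/-c[:,2:];u*=1+im["k1"]*(u**2).sum(1,keepdims=True)
    return u*[K[0,0],K[1,1]]+K[:2,2]
def masks(f):
    h=cv2.cvtColor(f,cv2.COLOR_BGR2HSV)
    r=lambda a,b:cv2.inRange(h,np.array(a),np.array(b))
    return dict(blue=r((100,150,60),(130,255,255)),white=r((0,0,170),(180,40,255)),copper=r((5,110,180),(14,220,255)),
      dark=r((0,80,20),(15,255,130)),yellow=r((22,60,180),(32,200,255)),red=r((0,200,120),(3,255,255)))
def rect(im,m,z,box=None,hull=True):
    m=m.copy()
    if box:
        k=np.zeros_like(m);x0,y0,x1,y1=box;k[y0:y1,x0:x1]=255;m&=k
    cs,_=cv2.findContours(m,cv2.RETR_EXTERNAL,cv2.CHAIN_APPROX_NONE)
    c=max(cs,key=cv2.contourArea)[:,0]
    g=onz(im,c,z).astype(np.float32)
    (cx,cy),(w,h),a=cv2.minAreaRect(g)
    return c.mean(0).round(1),np.round([cx,cy,w,h,a],1)
E
python3 - <<'E'
from h import *
im=cams.get_image("top");m=masks(im["frame"])
print("plate",rect(im,m["white"],8,(150,190,230,262)))
print("blue",rect(im,m["blue"],48,(150,190,230,262)))
print("copper",rect(im,m["copper"],12,(410,160,500,245)))
print("strip",rect(im,m["dark"],24,(410,210,500,245)))
print("board",rect(im,m["yellow"],10,(410,160,500,245)))
print("ply",rect(im,m["yellow"],8,(235,210,305,285)))
im=cams.get_image("side");m=masks(im["frame"])
print("copper",rect(im,m["copper"],12,(380,280,530,370)))
print("blue",rect(im,m["blue"],37,(270,185,310,215)))
print("board",rect(im,m["yellow"],10,(380,280,530,370)))
print("plate",rect(im,m["white"],8,(260,185,320,225)))
E
```

```text
plate (array([190.6, 226.3]), array([474.6, 358.1,  98.9, 108.9,  75.7]))
blue (array([187. , 224.5]), array([473.7, 356.2,  69.2,   9. ,  75.8]))
copper (array([454.8, 200.4]), array([ 541.8, -237.6,  106.7,  116. ,   87.1]))
strip (array([453.4, 228.5]), array([ 473.2, -233.7,  137.2,   15.5,   87. ]))
board (array([453.7, 188.7]), array([ 550.4, -239.2,  147.1,  130.8,   87.5]))
ply (array([268.8, 245.9]), array([431.7, 179.5, 110.5, 100. ,  17. ]))
copper (array([458. , 324.6]), array([ 550.3, -239.5,  109.6,  110.1,   86.8]))
blue (array([289.8, 196.5]), array([479.5, 362. , 118.5,  11.2,  73.5]))
board (array([453.7, 329. ]), array([ 538.4, -239.7,  148.4,  159. ,   87. ]))
plate (array([289.4, 208.2]), array([477.8, 359.1,  98.7, 107.8,  75.5]))
```

Request:
servo_tool --commands '[[[0,0,0,0,0,0,7],[0,0,0,0,0,0,7],[0,0,0,0,0,0,7],[0,0,0,0,0,0,7],[0,0,0,0,0,0,7],[0,0,0,0,0,0,7],[0,0,0,0,0,0,7],[0,0,0,0,0,0,7],[0,0,0,0,0,0,7],[0,0,0,0,0,0,7]]]'

```text
clock: 1.03
position: [169.5, 601.4, 231.0]
ee_rot: [0.731, -0.683, 0.0, 0.0]
contact_force: [-0.4, -0.9, -0.4]
gripper_width: 85.6
grasp_force: 0.0
```

Request:
servo_tool --commands '[[[0,0,0,0,0,0,7],[0,0,0,0,0,0,7],[0,0,0,0,0,0,4.5],[0,0,0,0,0,0,0],[0,0,0,0,0,0,0]]]'

```text
clock: 1.45
position: [169.5, 601.4, 231.1]
ee_rot: [-0.615, 0.789, -0.0, -0.0]
contact_force: [0.3, 0.6, -0.7]
gripper_width: 85.3
grasp_force: 0.0
```

```bash
cat >> h.py <<'E'
def goto(pos,yaw,tilt=0,s=None):
    """print tool-frame shift (mm) and turn (deg) from measured pose to TCP pos, plate yaw (deg), tilt"""
    s=s or arm.read_state();R0=R.from_quat(s["ee_rot"])
    a=np.radians(yaw);xp=np.array([np.cos(a),np.sin(a),0]);yp=np.array([-np.sin(a),np.cos(a),0])
    Rt=R.from_matrix(np.c_[-yp,-xp,[0,0,-1]])*R.from_rotvec([np.radians(tilt),0,0])
    # tool x=-plate y, tool y=-plate x, z down
    print("t",round(float(s["clock"]),2),"pos",np.round(s["position"],1),"shift",np.round(R0.inv().apply(np.array(pos)-s["position"]),1),"turn",np.round((R0.inv()*Rt).as_rotvec(degrees=True),2),"w",np.round(s["gripper_width"],1),"F",np.round(s["contact_force"],1),"g",np.round(s["grasp_force"],1))
E
python3 -c "
from h import *
goto([440,357,230],-14.2)"
```

```text
t 1.45 pos [169.5 601.4 231.1] shift [ 171.1 -321.9    1.2] turn [ 0.   -0.02  0.08] w 85.3 F [ 0.3  0.6 -0.7] g 0.0
```

Request:
servo_tool --commands '[[[0,0.019,-0.036,0,0,0,0],[0,0.019,-0.036,0,0,0,0],[0,0.019,-0.036,0,0,0,0],[0,0.019,-0.036,0,0,0,0],[0,0.019,-0.036,0,0,0,0],[0,0.019,-0.036,0,0,0,0],[0,0.019,-0.036,0,0,0,0],[0,0.019,-0.036,0,0,0,0],[0,0.019,-0.034,0,0,0,0],[0,0,0,0,0,0,0]]]'

```text
clock: 2.28
position: [443.1, 352.3, 231.3]
ee_rot: [-0.612, 0.791, -0.001, -0.0]
contact_force: [-0.0, 0.2, 0.6]
gripper_width: 85.4
grasp_force: 0.0
```

Request:
servo_tool --commands '[[[0,0,0,0,0,0,0]]]'

```text
clock: 2.37
position: [440.9, 354.9, 231.2]
ee_rot: [-0.613, 0.79, -0.0, -0.0]
contact_force: [0.3, 0.6, -0.4]
gripper_width: 85.6
grasp_force: 0.0
```

```bash
python3 -c "
from h import *
goto([474,357,230],-14.2)
im=cams.get_image('wrist');cv2.imwrite('pics/w1.png',im['frame']);print(np.round(im['T'],2),im['K'][0],im['k1'])"
```

```text
t 2.37 pos [440.9 354.9 231.2] shift [-10.2 -31.6   1.2] turn [ 0.01 -0.01 -0.18] w 85.6 F [ 0.3  0.6 -0.4] g 0.0
[[-9.7000e-01 -2.4000e-01 -7.0000e-02  4.2336e+02]
 [ 2.5000e-01 -9.4000e-01 -2.5000e-01  2.9233e+02]
 [-0.0000e+00 -2.6000e-01  9.7000e-01  3.7284e+02]
 [ 0.0000e+00  0.0000e+00  0.0000e+00  1.0000e+00]] [373.90344984   0.         315.82548919] 0.0203008214449831
```

View pics/w1.png

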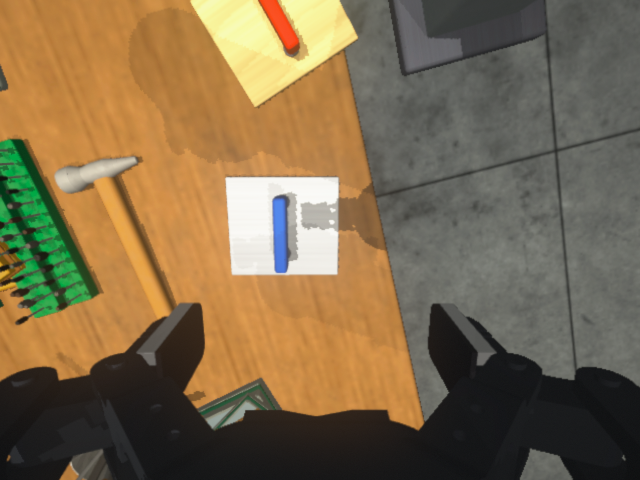

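The wrist view shows the plate corners at about (226,178), (338,178), (338,274) and (233,275), with the blue handle centred near (280,235).

```bash
python3 -c "
from h import *
im=cams.get_image('wrist');m=masks(im['frame'])
p=onz(im,[[226,178],[338,178],[338,274],[233,275]],8);print(p.round(1),p.mean(0))
w=cv2.morphologyEx(m['white'],cv2.MORPH_CLOSE,np.ones((25,25)))
print(rect(im,w,8,(200,160,360,290)))
for z in(37,48):print(rect(im,m['blue'],z,(200,160,360,290)))
goto([540,-236,260],-3)"
```

```text
[[513.9 301.4]
 [409.6 327.8]
 [432.2 422.9]
 [537.3 397.2]] [473.25208006 362.31538259]
(array([281.8, 223.4]), array([474.6, 360.2,  98.5, 108.9,  75.8]))
(array([278.2, 234.2]), array([476. , 361.9,  68.2,   9.7,  75.8]))
(array([278.2, 234.2]), array([474.3, 359.7,  65.9,   9.4,  75.8]))
t 2.47 pos [439.4 356.7 231.3] shift [ 549.9 -242.9  -28.8] turn [ 1.00e-02  1.00e-02 -1.12e+01] w 85.6 F [ 0.3 -0.5 -0.5] g 0.0
```

Request:
servo_tool --commands '[[[0,0.034,-0.015,-0.002,0,0,0],[0,0.034,-0.015,-0.002,0,0,0],[0,0.034,-0.015,-0.002,0,0,0],[0,0.034,-0.015,-0.002,0,0,0],[0,0.034,-0.015,-0.002,0,0,0],[0,0.034,-0.015,-0.002,0,0,0],[0,0.034,-0.015,-0.002,0,0,0],[0,0.034,-0.015,-0.002,0,0,0],[0,0.034,-0.015,-0.002,0,0,0],[0,0.034,-0.015,-0.002,0,0,0]]]'

```text
clock: 3.3
position: [501.2, -10.0, 251.8]
ee_rot: [-0.616, 0.788, -0.0, 0.0]
contact_force: [0.3, 0.8, 0.4]
gripper_width: 85.4
grasp_force: 0.0
```

Request:
servo_tool --commands '[[[0,0.034,-0.015,-0.002,0,0,0],[0,0.034,-0.015,-0.002,0,0,0],[0,0.034,-0.015,-0.002,0,0,0],[0,0.034,-0.015,-0.002,0,0,0],[0,0.034,-0.015,-0.002,0,0,0],[0,0.034,-0.015,-0.002,0,0,0],[0,0,0,0,0,0,-5.6],[0,0,0,0,0,0,-5.6],[0,0,0,0,0,0,0],[0,0,0,0,0,0,0]]]'

```text
clock: 4.13
position: [538.8, -228.6, 263.2]
ee_rot: [-0.688, 0.726, 0.0, -0.0]
contact_force: [-0.7, 0.5, 0.4]
gripper_width: 85.3
grasp_force: 0.0
```

```bash
python3 -c "
from h import *
im=cams.get_image('wrist');cv2.imwrite('pics/w2.png',im['frame']);m=masks(im['frame'])
print(rect(im,m['copper'],12))
print(rect(im,m['dark'],24,(0,0,640,300)))
goto([420,357,260],-14.2)
"
```

```text
(array([347.9, 212.1]), array([ 516.5, -229.7,   93.6,   65.1,   85.5]))
(array([376.1, 229.1]), array([ 477.4, -204.5,   77.8,   18.1,   87.2]))
t 4.18 pos [ 538.7 -228.5  263.3] shift [-578.4  149.6    3.4] turn [-0.    0.   11.17] w 85.5 F [ 0.4 -0.2  0.4] g 0.0
```

View pics/w2.png

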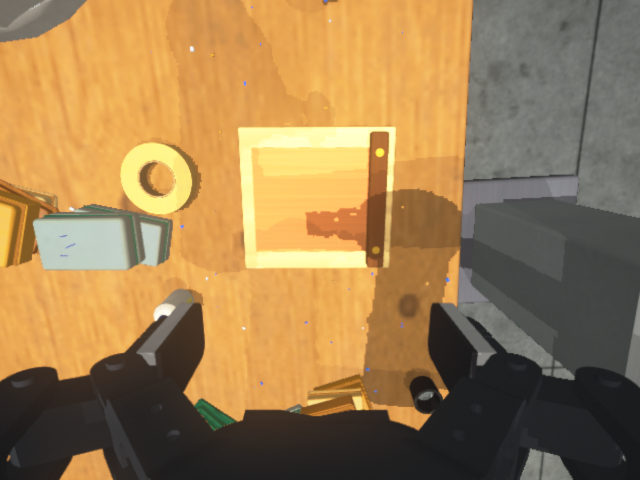

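The wrist view shows the board from (240,128) to (395,268) and the strip at columns 368–387. The gripper's shadow falls across the copper, so I zoom in for precise edges.

```bash
python3 -c "
import cv2
f=cv2.imread('pics/w2.png')[118:276,232:404]
cv2.imwrite('pics/w2c.png',cv2.resize(f,None,fx=4,fy=3.75*4/3.75 if False else 3.7,interpolation=cv2.INTER_NEAREST))"
```

```text
(no output)
```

View pics/w2c.png

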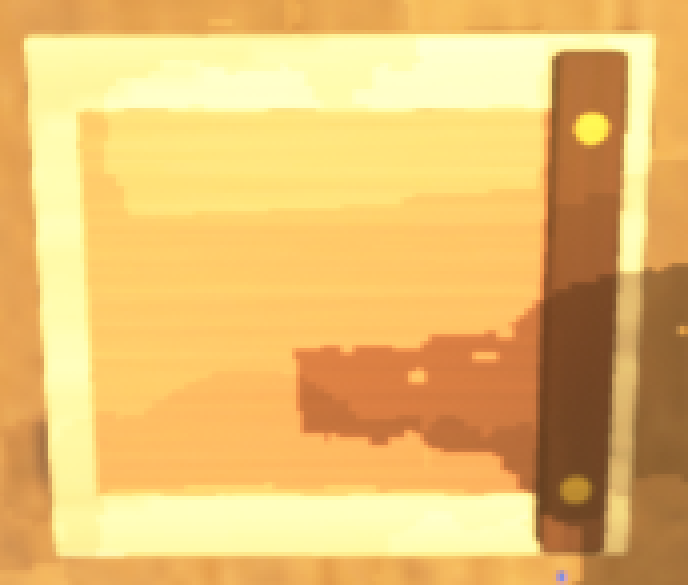

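```bash
python3 - <<'E'
from h import *
im=cams.get_image('wrist')
c=lambda l:np.array(l)/[4,3.7]+[232-.5,118-.5]
A=np.degrees
for n,l,z in[("copper far t/b,near t/b",[[78,109],[98,493],[549,109],[535,493]],12),("strip in t/b,out t/b",[[555,52],[540,552],[627,52],[605,552]],24),("board",[[25,36],[55,556],[655,36],[628,556]],10)]:
    p=onz(im,c(l),z);print(n,p.round(1).tolist(),p.mean(0).round(1))
    d=p[1]-p[0];e=p[3]-p[2];print(" yaw",A(np.arctan2(d[1],d[0]))-90,A(np.arctan2(e[1],e[0]))-90,"len",np.linalg.norm(d),np.linalg.norm(e),"wid",np.linalg.norm(p[0]-p[2]),np.linalg.norm(p[1]-p[3]))
T=cams.get_image('top');
E
```

```text
copper far t/b,near t/b [[600.1, -295.0], [605.5, -185.8], [480.9, -288.7], [486.4, -179.5]] [ 543.2 -237.3]
 yaw -2.8211063657049635 -2.8784373048516585 len 109.32056881456005 109.30661345425705 wid 119.36394215526663 119.25451986648116
strip in t/b,out t/b [[480.9, -303.2], [486.9, -165.2], [463.4, -302.2], [469.5, -164.3]] [ 475.2 -233.7]
 yaw -2.481134043934972 -2.52342211749351 len 138.13394803303274 138.0852582024186 wid 17.473941998898226 17.37152692666642
board [[611.8, -314.7], [619.6, -166.3], [453.8, -306.3], [460.8, -157.9]] [ 536.5 -236.3]
 yaw -3.011914827545766 -2.6837129867379304 len 148.5967630095794 148.5336372791038 wid 158.21498261664456 159.0657907393843
```

Request:
servo_tool --commands '[[[0,-0.038,0.006,0,0,0,0],[0,-0.038,0.006,0,0,0,0],[0,-0.038,0.006,0,0,0,0],[0,-0.038,0.006,0,0,0,0],[0,-0.038,0.006,0,0,0,0],[0,-0.038,0.006,0,0,0,0],[0,-0.038,0.006,0,0,0,0],[0,-0.038,0.006,0,0,0,0],[0,-0.038,0.006,0,0,0,0],[0,-0.038,0.006,0,0,0,0]]]'

```text
clock: 5.12
position: [497.7, 155.3, 263.9]
ee_rot: [-0.688, 0.725, -0.0, 0.001]
contact_force: [1.3, 0.5, 0.8]
gripper_width: 85.4
grasp_force: 0.0
```

Request:
servo_tool --commands '[[[0,-0.038,0.006,0,0,0,0],[0,-0.038,0.006,0,0,0,0],[0,-0.038,0.006,0,0,0,0],[0,-0.038,0.006,0,0,0,0],[0,-0.038,0.006,0,0,0,0],[0,-0.013,0.006,0,0,0,0],[0,0,0,0,0,0,5.6],[0,0,0,0,0,0,5.6],[0,0,0,0,0,0,0],[0,0,0,0,0,0,0]]]'

```text
clock: 5.95
position: [473.0, 357.6, 263.4]
ee_rot: [-0.615, 0.789, 0.0, 0.0]
contact_force: [0.6, -0.3, -0.1]
gripper_width: 85.5
grasp_force: 0.0
```

```bash
python3 -c "
from h import *
goto([474.5,359.5,19],-14.2)
im=cams.get_image('wrist');m=masks(im['frame'])
print(rect(im,m['blue'],48))
goto([474.5,359.5,19],-14.2)
"
```

```text
t 5.95 pos [473.  357.6 263.4] shift [ -2.2  -1.  244.4] turn [0.   0.   0.11] w 85.5 F [ 0.6 -0.3 -0.1] g 0.0
(array([313.5, 194.4]), array([469.1, 337.7,  20.9,   8.6,  75.9]))
t 6.0 pos [473.2 357.4 263.5] shift [ -2.3  -0.7 244.5] turn [-0.01  0.01  0.08] w 85.1 F [ 0.5 -0.3 -0.5] g 0.0
```

Request:
servo_tool --commands '[[[0,-0.002,-0.001,0.03,0,0,0],[0,0,0,0.035,0,0,0],[0,0,0,0.035,0,0,0],[0,0,0,0.035,0,0,0],[0,0,0,0.035,0,0,0],[0,0,0,0.03,0,0,0],[0,0,0,0.02,0,0,0],[0,0,0,0.015,0,0,0],[0,0,0,0.009,0,0,0],[0,0,0,0,0,0,0]]]'

```text
clock: 6.83
position: [474.2, 357.9, 17.4]
ee_rot: [-0.614, 0.789, -0.0, -0.002]
contact_force: [-0.5, -0.1, 0.7]
gripper_width: 85.4
grasp_force: 0.0
```

```bash
python3 -c "
from h import *
goto([474.5,359.5,19],-14.2)
"
```

```text
t 6.83 pos [474.2 357.9  17.4] shift [-1.6  0.1 -1.6] turn [ 0.1  -0.2  -0.03] w 85.4 F [-0.5 -0.1  0.7] g 0.0
```

Request:
servo_tool --commands '[[[120,-0.0015,0,-0.0015,0,0,0],[200,0,0,0,0,0,0],[255,0,0,0,0,0,0],[255,0,0,0,0,0,0],[255,0,0,0,0,0,0],[255,0,0,0,0,0,0],[255,0,0,0,0,0,0],[255,0,0,0,0,0,0],[255,0,0,0,0,0,0],[255,0,0,0,0,0,0]]]'

```text
clock: 7.67
position: [475.7, 360.9, 21.6]
ee_rot: [-0.614, 0.789, -0.0, 0.001]
contact_force: [0.3, 0.7, 5.8]
gripper_width: 10.9
grasp_force: 60.1
```

```bash
python3 -c "
from h import *
goto([474.5,359.5,19],-14.2)
"
```

```text
t 7.67 pos [475.7 360.9  21.6] shift [1.7 0.8 2.6] turn [-0.05  0.05 -0.02] w 10.9 F [0.3 0.7 5.8] g 60.1
```

Request:
servo_tool --commands '[[[255,0,0,-0.01,0,0,0],[255,0,0,-0.02,0,0,0],[255,0,0,-0.03,0,0,0],[255,0,0,-0.03,0,0,0],[255,0,0,-0.03,0,0,0],[255,0,0,-0.03,0,0,0],[255,0,0,-0.03,0,0,0],[255,0,0,-0.03,0,0,0],[255,0,0,-0.03,0,0,0],[255,0,0,-0.02,0,0,0]]]'

```text
clock: 8.5
position: [474.3, 360.2, 281.7]
ee_rot: [-0.614, 0.789, 0.001, -0.001]
contact_force: [1.1, 1.9, -6.5]
gripper_width: 10.9
grasp_force: 59.2
```

```bash
python3 -c "
from h import *
goto([475,361,280],-2.85,20)
im=cams.get_image('wrist');cv2.imwrite('pics/w3.png',im['frame'])
"
```

```text
t 8.5 pos [474.3 360.2 281.7] shift [-0.9 -0.5  1.7] turn [ 20.04  -2.02 -11.3 ] w 10.9 F [ 1.1  1.9 -6.5] g 59.2
```

View pics/w3.png

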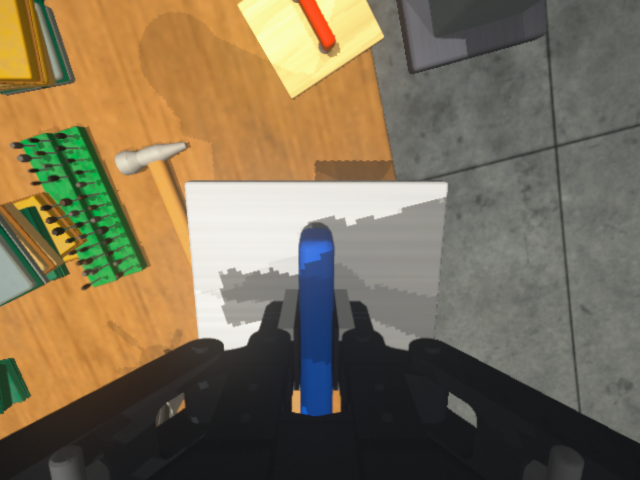

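The wrist view shows the steel plate held level and square. Its -y top edge runs from (186,182) to (446,182), with the handle at column 316.

```bash
python3 -c "
from h import *
s=arm.read_state();R0=R.from_quat(s['ee_rot'])
im=cams.get_image('wrist')
for z in (265,268,271):
  p=onz(im,[[186,182],[446.5,182]],z);q=np.c_[p,[z,z]]-s['position'];print(z,R0.inv().apply(q).round(1),np.linalg.norm(p[0]-p[1]))
"
```

```text
265 [[ 49.8 -54.3  20.8]
 [ 49.8  57.2  20.4]] 111.5391512501625
268 [[ 50.1 -53.3  17.8]
 [ 50.1  56.2  17.4]] 109.4757442185547
271 [[ 50.3 -52.3  14.8]
 [ 50.4  55.2  14.4]] 107.4123371869469
```

Request:
servo_tool --commands '[[[255,0,0,0,5,-0.5,-2.8],[255,0,0,0,5,-0.5,-2.8],[255,0,0,0,5,-0.5,-2.8],[255,0,0,0,5,-0.5,-2.8],[255,0,0,0,0,0,0],[255,0,0,0,0,0,0]]]'

```text
clock: 9.1
position: [472.4, 357.8, 275.6]
ee_rot: [-0.679, 0.714, -0.126, 0.114]
contact_force: [0.6, 0.1, -7.3]
gripper_width: 11.1
grasp_force: 59.9
```

```bash
python3 -c "
from h import *
goto([540,-236,280],-2.85,20)
"
```

```text
t 9.1 pos [472.4 357.8 275.6] shift [589.5 -92.6  33.2] turn [ 0.39 -0.47  0.03] w 11.1 F [ 0.6  0.1 -7.3] g 59.9
```

Request:
servo_tool --commands '[[[255,0.02,-0.003,0.001,0,0,0],[255,0.035,-0.005,0.002,0,0,0],[255,0.039,-0.006,0.002,0,0,0],[255,0.039,-0.006,0.002,0,0,0],[255,0.039,-0.006,0.002,0,0,0],[255,0.039,-0.006,0.002,0,0,0],[255,0.039,-0.006,0.002,0,0,0],[255,0.039,-0.006,0.002,0,0,0],[255,0.039,-0.006,0.002,0,0,0],[255,0.039,-0.006,0.002,0,0,0]]]'

```text
clock: 9.93
position: [515.4, -10.9, 281.7]
ee_rot: [-0.678, 0.715, -0.125, 0.12]
contact_force: [1.7, 0.3, -8.3]
gripper_width: 10.9
grasp_force: 59.9
```

Request:
servo_tool --commands '[[[255,0.039,-0.006,0.002,0,0,0],[255,0.039,-0.006,0.002,0,0,0],[255,0.039,-0.006,0.002,0,0,0],[255,0.039,-0.006,0.002,0,0,0],[255,0.039,-0.006,0.002,0,0,0],[255,0.02,-0.003,0.002,0,0,0],[255,0.01,0,0,0,0,0],[255,0,0,0,0,0,0],[255,0,0,0,0,0,0]]]'

```text
clock: 10.68
position: [539.0, -236.3, 280.7]
ee_rot: [-0.677, 0.715, -0.124, 0.12]
contact_force: [0.8, -0.6, -7.2]
gripper_width: 11.1
grasp_force: 59.9
```

```bash
cat >> h.py <<'E'
def edge(gap,tilt=20,C=(542.9,-237.3),yaw=-2.85,off=(0,55.7,21.8)):
    """goto with plate's near edge gap mm above its rest place; also prints where the edge is now (board frame)"""
    s=arm.read_state();R0=R.from_quat(s["ee_rot"]);a=np.radians(yaw)
    B=np.array([[np.cos(a),-np.sin(a),0],[np.sin(a),np.cos(a),0],[0,0,1]]);C=np.array([*C,0])
    Rt=R.from_matrix(np.c_[-B[:,1],-B[:,0],[0,0,-1]])*R.from_rotvec([np.radians(tilt),0,0])
    print("edge now (board)",(B.T@(s["position"]+R0.apply(off)-C)).round(1),"moment",np.round(s["wrist_torque"],2))
    goto(C+B@[-55,0,12+gap]-Rt.apply(off),yaw,tilt,s)
E
python3 -c "
from h import *
edge(40)
"
```

```text
edge now (board) [-48.9   1.1 241.2] moment [0.08 1.56 0.01]
t 10.68 pos [ 539.  -236.3  280.7] shift [  1.3  70.1 175.7] turn [ 0.12  0.05 -0.28] w 11.1 F [ 0.8 -0.6 -7.2] g 59.9
```

Request:
servo_tool --commands '[[[255,0.001,0.01,0.025,0,0,-0.3],[255,0,0.012,0.03,0,0,0],[255,0,0.012,0.03,0,0,0],[255,0,0.012,0.03,0,0,0],[255,0,0.012,0.03,0,0,0],[255,0,0.008,0.02,0,0,0],[255,0,0.004,0.011,0,0,0],[255,0,0,0,0,0,0],[255,0,0,0,0,0,0],[255,0,0,0,0,0,0]]]'

```text
clock: 11.52
position: [535.6, -236.2, 94.4]
ee_rot: [-0.68, 0.711, -0.128, 0.121]
contact_force: [0.4, 0.5, -6.9]
gripper_width: 11.1
grasp_force: 59.9
```

```bash
python3 -c "
from h import *
edge(10)
a=cams.get_image('side')['frame'][200:400,330:560];b=cams.get_image('top')['frame'][150:250,400:510]
a=cv2.resize(a,None,fx=2,fy=2,interpolation=2)
b=cv2.resize(b,None,fx=3,fy=3,interpolation=2);o=np.zeros((400,800,3),np.uint8);o[:400,:460]=a;o[:300,460:790]=b
cv2.imwrite('pics/c1.png',o)
"
```

```text
edge now (board) [-52.    0.4  54.6] moment [0.05 1.51 0.05]
t 11.52 pos [ 535.6 -236.2   94.4] shift [ 0.6 14.  29.8] turn [-0.25 -0.02  0.3 ] w 11.1 F [ 0.4  0.5 -6.9] g 59.9
```

View pics/c1.png

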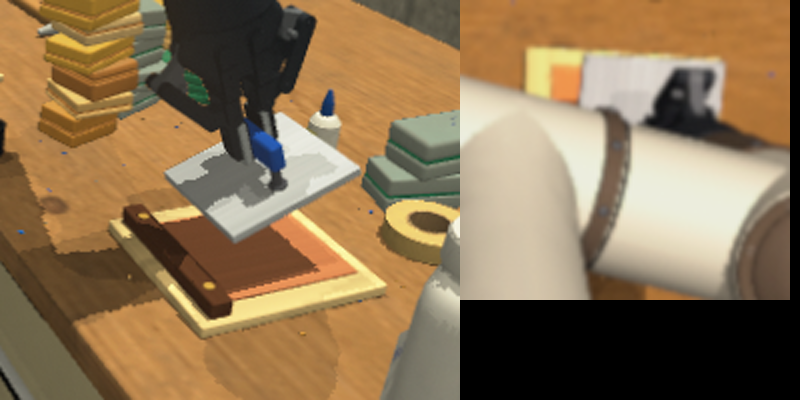

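The composite shows the plate tilted with its near edge lower, above the copper. In the side crop its near lower corners are at about (236,240) and (166,177). I compare these with the projections from my estimates.

```bash
python3 -c "
from h import *
im=cams.get_image('side');s=arm.read_state();R0=R.from_quat(s['ee_rot'])
a=np.radians(-2.85);B=np.array([[np.cos(a),-np.sin(a),0],[np.sin(a),np.cos(a),0],[0,0,1]])
q=s['position']+R0.apply([[50,55.7,21.8],[-50,55.7,21.8],[50,55.7,13.8],[-50,55.7,13.8],[50,-54.3,21.8],[50,-54.3,13.8]])
P=[542.9,-237.3,0]+np.array([[-60,-70,24],[-78,-70,24],[-60,70,24],[-78,70,24],[60,-55,12],[60,55,12]])@B.T
v=lambda X:((proj(im,X)-[330,200])*2).round(0).tolist()
print('plate -y low,+y low,-y up,+y up, far -y low, far -y up',v(q));print('strip -y in,out,+y in,out; copper far -y,+y',v(P))
f=im['frame'][225:375,380:540];cv2.imwrite('pics/c2.png',cv2.resize(f,None,fx=5,fy=4,interpolation=0))
u=lambda X:((proj(im,X)-[380,225])*[5,4]).round(0).tolist();print(u(q));print(u(P))
"
```

```text
plate -y low,+y low,-y up,+y up, far -y low, far -y up [[229.0, 244.0], [160.0, 179.0], [227.0, 236.0], [158.0, 171.0], [357.0, 175.0], [355.0, 166.0]]
strip -y in,out,+y in,out; copper far -y,+y [[229.0, 299.0], [207.0, 304.0], [137.0, 202.0], [117.0, 205.0], [353.0, 270.0], [270.0, 200.0]]
[[322.0, 389.0], [150.0, 257.0], [316.0, 372.0], [144.0, 241.0], [642.0, 249.0], [639.0, 232.0]]
[[324.0, 498.0], [267.0, 508.0], [93.0, 303.0], [43.0, 310.0], [632.0, 440.0], [426.0, 301.0]]
```

View pics/c2.png

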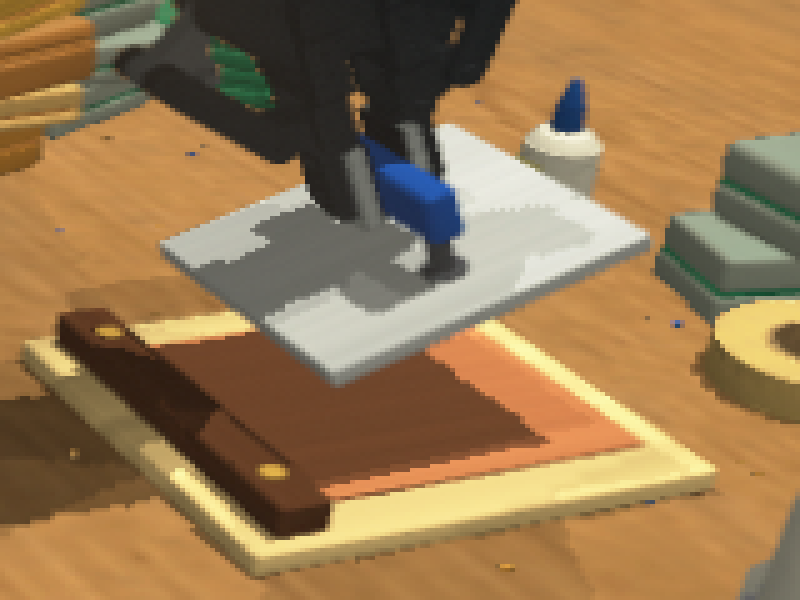

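The zoomed side view puts the plate's near lower corner at (338,384) and the strip's inner end at (330,497). Both are about 2 px off prediction in the same direction, so the relative placement agrees to about 1 mm. I go down.

Request:
servo_tool --commands '[[[255,0.0005,0.0035,0.007,0,0,0.3],[255,0,0.0035,0.0075,0,0,0],[255,0,0.0035,0.0075,0,0,0],[255,0,0.0035,0.0075,0,0,0],[255,0,0,0,0,0,0],[255,0,0,0,0,0,0],[255,0,0,0,0,0,0]]]'

```text
clock: 12.25
position: [530.4, -236.7, 59.8]
ee_rot: [-0.678, 0.714, -0.126, 0.12]
contact_force: [0.1, -0.3, -7.6]
gripper_width: 10.6
grasp_force: 59.9
```

```bash
python3 -c "
from h import *
edge(2);edge(2)
"
```

```text
edge now (board) [-57.4   0.1  20.2] moment [ 0.06  1.53 -0.02]
t 12.25 pos [ 530.4 -236.7   59.8] shift [-0.  -0.1  6.7] turn [ 0.01  0.   -0.08] w 10.6 F [ 0.1 -0.3 -7.6] g 59.9
edge now (board) [-57.4   0.1  20.2] moment [ 0.06  1.53 -0.02]
t 12.25 pos [ 530.4 -236.7   59.8] shift [-0.  -0.1  6.7] turn [ 0.01  0.   -0.08] w 10.6 F [ 0.1 -0.3 -7.6] g 59.9
```

Request:
servo_tool --commands '[[[255,0,-0.0025,0.001,0,0,0],[255,0,0,0,0,0,0]]]'

```text
clock: 12.42
position: [534.1, -237.0, 60.5]
ee_rot: [-0.678, 0.714, -0.127, 0.12]
contact_force: [0.8, -0.2, -8.4]
gripper_width: 11.1
grasp_force: 59.8
```

```bash
cat >> h.py <<'E'
def avg(n=4):
    for _ in range(n): edge(0); cams.get_image("top")
E
python3 -c "
from h import *
avg()
"
```

```text
edge now (board) [-53.6  -0.1  20.9] moment [ 0.05  1.43 -0.03]
t 12.42 pos [ 534.1 -237.    60.5] shift [-0.1  4.3  8. ] turn [-0.13 -0.02 -0.06] w 11.1 F [ 0.8 -0.2 -8.4] g 59.8
edge now (board) [-53.8  -0.   20.9] moment [0.09 1.55 0.04]
t 12.47 pos [ 533.9 -236.9   60.5] shift [-0.1  4.2  8. ] turn [-0.12 -0.02 -0.06] w 10.7 F [ 0.4 -0.4 -8. ] g 59.8
edge now (board) [-54.1   0.   20.8] moment [ 0.08  1.6  -0.02]
t 12.52 pos [ 533.7 -236.9   60.4] shift [-0.   3.9  8. ] turn [-0.1  -0.01 -0.07] w 11.3 F [ 0.3  1.  -7.7] g 59.8
edge now (board) [-54.3   0.1  20.7] moment [ 0.09  1.53 -0.  ]
t 12.57 pos [ 533.5 -236.8   60.3] shift [-0.   3.6  8. ] turn [-0.08 -0.01 -0.08] w 10.9 F [-0.6  0.6 -7.6] g 59.8
```

Request:
servo_tool --commands '[[[255,0,0.0005,0.0014,0,0,0],[255,0,0.0005,0.0014,0,0,0],[255,0,0.0005,0.0014,0,0,0],[255,0,0.0005,0.0014,0,0,0],[255,0,0,0,0,0,0],[255,0,0,0,0,0,0],[255,0,0,0,0,0,0]]]'

```text
clock: 13.2
position: [533.5, -236.9, 54.1]
ee_rot: [-0.678, 0.714, -0.126, 0.12]
contact_force: [0.3, 0.1, -8.7]
gripper_width: 10.5
grasp_force: 59.9
```

```bash
python3 -c "
from h import *
avg(2)
"
```

```text
edge now (board) [-54.2   0.   14.6] moment [ 0.1   1.51 -0.  ]
t 13.2 pos [ 533.5 -236.9   54.1] shift [-0.   1.6  2.2] turn [-0.07 -0.01 -0.07] w 10.5 F [ 0.3  0.1 -8.7] g 59.9
edge now (board) [-54.2   0.   14.6] moment [ 0.07  1.52 -0.  ]
t 13.25 pos [ 533.5 -236.9   54.2] shift [-0.   1.6  2.3] turn [-0.08 -0.01 -0.08] w 10.9 F [ 0.8  0.1 -8.2] g 59.9
```

Request:
servo_tool --commands '[[[255,0,0.0008,0.0005,0,0,0],[255,0,0.0002,0.0005,0,0,0],[255,0,0.0002,0.0005,0,0,0],[255,0,0.0002,0.0005,0,0,0],[255,0,0,0,0,0,0],[255,0,0,0,0,0,0],[255,0,0,0,0,0,0]]]'

```text
clock: 13.88
position: [532.9, -236.8, 51.8]
ee_rot: [-0.678, 0.714, -0.126, 0.12]
contact_force: [0.3, 0.9, -8.3]
gripper_width: 10.7
grasp_force: 59.9
```

```bash
python3 -c "
from h import *
avg(2)
"
```

```text
edge now (board) [-54.9   0.   12.2] moment [0.09 1.5  0.01]
t 13.88 pos [ 532.9 -236.8   51.8] shift [-0.   0.2  0.3] turn [-0.07 -0.01 -0.07] w 10.7 F [ 0.3  0.9 -8.3] g 59.9
edge now (board) [-54.9   0.   12.3] moment [0.06 1.5  0.01]
t 13.93 pos [ 532.9 -236.8   51.8] shift [-0.   0.2  0.3] turn [-0.07 -0.01 -0.07] w 10.9 F [ 0.5  0.  -7.6] g 59.9
```

Request:
servo_tool --commands '[[[255,0,0.0002,0.0005,0,0,0],[255,0,0.0002,0.0005,0,0,0],[255,0,0,0,0,0,0],[255,0,0,0,0,0,0],[255,0,0,0,0,0,0]]]'

```text
clock: 14.4
position: [533.0, -236.9, 51.0]
ee_rot: [-0.678, 0.714, -0.126, 0.12]
contact_force: [0.0, 0.8, -5.9]
gripper_width: 11.2
grasp_force: 60.2
```

Request:
servo_tool --commands '[[[255,0,0.0002,0.0005,0,0,0],[255,0,0.0002,0.0005,0,0,0],[255,0,0,0,0,0,0],[255,0,0,0,0,0,0],[255,0,0,0,0,0,0]]]'

```text
clock: 14.82
position: [533.4, -237.0, 50.6]
ee_rot: [-0.678, 0.714, -0.127, 0.121]
contact_force: [-2.2, 1.1, 3.8]
gripper_width: 10.8
grasp_force: 61.8
```

```bash
python3 -c "
from h import *
avg(2)
"
```

```text
edge now (board) [-54.2  -0.1  10.9] moment [0.53 1.5  0.13]
t 14.82 pos [ 533.4 -237.    50.6] shift [-0.1  0.3 -1.1] turn [-0.18 -0.03 -0.05] w 10.8 F [-2.2  1.1  3.8] g 61.8
edge now (board) [-54.2  -0.1  10.9] moment [0.57 1.47 0.13]
t 14.87 pos [ 533.5 -236.9   50.6] shift [-0.1  0.3 -1.1] turn [-0.18 -0.03 -0.05] w 11.4 F [-1.6  0.8  3.5] g 61.9
```

Request:
servo_tool --commands '[[[255,0,-0.0005,0.0012,-1.25,0,0],[255,0,-0.0004,0.0012,-1.25,0,0],[255,0,-0.0005,0.0012,-1.25,0,0],[255,0,-0.0005,0.0012,-1.25,0,0],[255,0,-0.0004,0.0013,-1.25,0,0],[255,0,-0.0005,0.0012,-1.25,0,0],[255,0,0,0,0,0,0],[255,0,0,0,0,0,0]]]'

```text
clock: 15.58
position: [538.5, -237.2, 44.1]
ee_rot: [-0.685, 0.72, -0.079, 0.075]
contact_force: [-2.4, 2.5, 7.2]
gripper_width: 11.1
grasp_force: 62.7
```

```bash
python3 -c "
from h import *
edge(0,12)
"
```

```text
edge now (board) [-54.1  -0.1  10.7] moment [0.63 1.34 0.05]
t 15.58 pos [ 538.5 -237.2   44.1] shift [-0.1  0.4 -0.9] turn [-0.54 -0.03 -0.03] w 11.1 F [-2.4  2.5  7.2] g 62.7
```

Request:
servo_tool --commands '[[[255,0,-0.0005,0.0011,-1.25,0,0],[255,0,-0.0004,0.0012,-1.25,0,0],[255,0,-0.0005,0.0012,-1.25,0,0],[255,0,-0.0005,0.0011,-1.25,0,0],[255,0,-0.0004,0.0012,-1.25,0,0],[255,0,-0.0005,0.0012,-1.25,0,0],[255,0,0,0,0,0,0],[255,0,0,0,0,0,0]]]'

```text
clock: 16.25
position: [542.2, -237.4, 37.4]
ee_rot: [-0.688, 0.724, -0.032, 0.03]
contact_force: [-1.1, 2.0, 6.1]
gripper_width: 11.1
grasp_force: 62.5
```

```bash
python3 -c "
from h import *
edge(0,0)
"
```

```text
edge now (board) [-54.3  -0.1  10.8] moment [ 0.58  1.19 -0.04]
t 16.25 pos [ 542.2 -237.4   37.4] shift [-0.1 -1.1  3.7] turn [-5.04 -0.03 -0.04] w 11.1 F [-1.1  2.   6.1] g 62.5
```

Request:
servo_tool --commands '[[[255,0,-0.0004,0.0012,-1.25,0,0],[255,0,-0.0005,0.0012,-1.25,0,0],[255,0,-0.0004,0.0012,-1.25,0,0],[255,0,-0.0002,0.0006,-0.6,0,0],[255,0,0,0,0,0,0],[255,0,0,0,0,0,0],[255,0,0,0,0,0,0]]]'

```text
clock: 16.83
position: [543.8, -237.5, 33.6]
ee_rot: [-0.689, 0.725, -0.005, 0.004]
contact_force: [-1.6, 2.8, 6.4]
gripper_width: 10.8
grasp_force: 62.2
```

```bash
python3 -c "
from h import *
edge(0,0)
"
```

```text
edge now (board) [-54.5  -0.1  11.1] moment [ 0.65  1.12 -0.04]
t 16.83 pos [ 543.8 -237.5   33.6] shift [-0.1  0.2 -0.2] turn [-0.73 -0.02 -0.05] w 10.8 F [-1.6  2.8  6.4] g 62.2
```

Request:
servo_tool --commands '[[[255,0,-0.0001,0.0004,-0.4,0,0],[255,0,-0.0001,0.0003,-0.3,0,0],[255,0,0,0,0,0,0],[255,0,0,0,0,0,0],[255,0,0,0,0,0,0]]]'

```text
clock: 17.25
position: [543.7, -237.5, 33.6]
ee_rot: [-0.689, 0.725, -0.0, 0.0]
contact_force: [-4.9, 3.2, 10.8]
gripper_width: 11.0
grasp_force: 62.5
```

```bash
python3 -c "
from h import *
edge(0,0)
im=cams.get_image('side');s=arm.read_state();R0=R.from_quat(s['ee_rot'])
f=im['frame'][225:375,380:540];cv2.imwrite('pics/c3.png',cv2.resize(f,None,fx=5,fy=4,interpolation=0))
q=s['position']+R0.apply([[50,55,13.8],[-50,55,13.8],[50,-55,13.8],[50,-55,21.8]])
print(((proj(im,q)-[380,225])*[5,4]).round(0).tolist())
"
```

```text
edge now (board) [-54.9  -0.1  11.8] moment [ 1.    1.35 -0.07]
t 17.25 pos [ 543.7 -237.5   33.6] shift [-0.1  0.1 -0.2] turn [-0.03 -0.02 -0.06] w 11.0 F [-4.9  3.2 10.8] g 62.5
[[302.0, 473.0], [137.0, 335.0], [615.0, 418.0], [610.0, 436.0]]
```

View pics/c3.png

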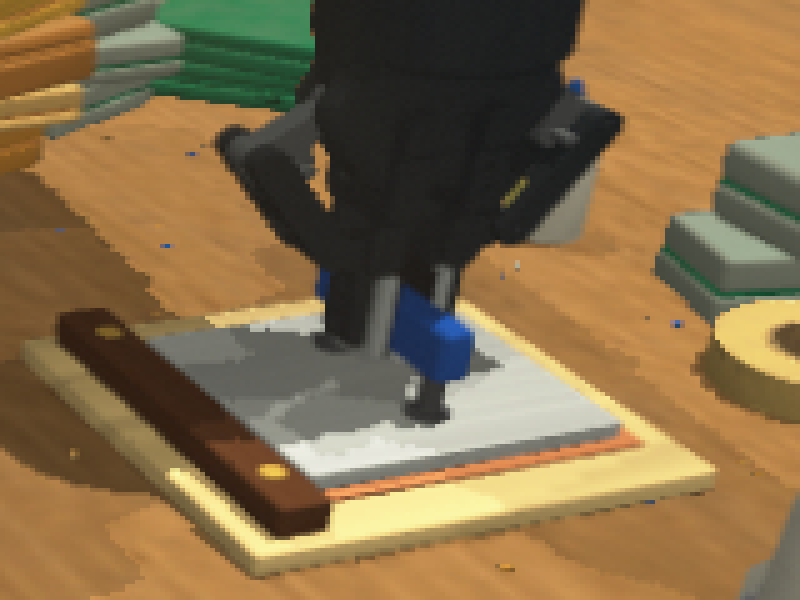

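The side view shows the plate flat, with its far -y lower corner at (621,437) and the copper corner at (643,444). That gives margins of roughly 4 mm in x and 6.5 mm in y against the nominal 5 mm. I check the centring with the wrist camera before release.

```bash
python3 -c "
from h import *
im=cams.get_image('wrist')
f=im['frame'][100:300,150:480];cv2.imwrite('pics/w4.png',cv2.resize(f,None,fx=2.4,fy=2.9,interpolation=0))
"
```

```text
(no output)
```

View pics/w4.png

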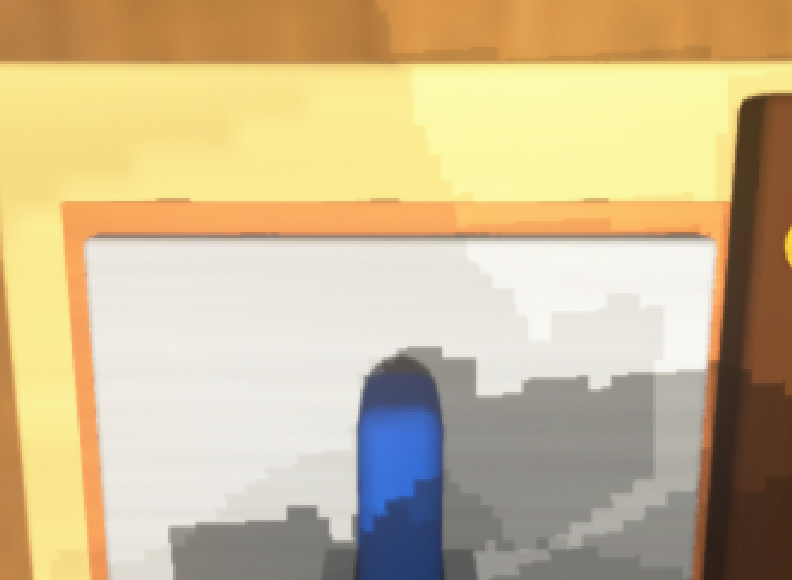

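The wrist crop shows the plate's -y top edge from (86,237) to (716,237), parallel to the copper edge from (62,202) to (730,202).

```bash
python3 -c "
from h import *
im=cams.get_image('wrist');c=lambda l:np.array(l)/[2.4,2.9]+[149.5,99.5]
a=np.radians(-2.85);B=np.array([[np.cos(a),-np.sin(a)],[np.sin(a),np.cos(a)]]);C=np.array([542.9,-237.3])
print('plate',((onz(im,c([[86,237],[716,237]]),20)-C)@B).round(1))
print('copper',((onz(im,c([[62,202],[730,202]]),12)-C)@B).round(1))
edge(0,0)
"
```

```text
plate [[ 53.  -50.7]
 [-54.5 -50.6]]
copper [[ 59.5 -55. ]
 [-59.3 -54.9]]
edge now (board) [-55.   -0.1  11.7] moment [ 0.87  1.38 -0.05]
t 17.4 pos [ 543.6 -237.5   33.6] shift [-0.1  0.  -0.2] turn [-0.03 -0.02 -0.06] w 11.1 F [-4.2  3.6  9.9] g 62.5
```

Request:
servo_tool --commands '[[[255,0,0,-0.0005,0,0,0],[255,0,0,-0.0003,0,0,0],[255,0,0,0,0,0,0],[200,0,0,0,0,0,0],[160,0,0,0,0,0,0],[120,0,0,0,0,0,0],[120,0,0,0,0,0,0],[120,0,0,0,0,0,0],[120,0,0,0,0,0,0]]]'

```text
clock: 18.15
position: [543.6, -237.4, 32.9]
ee_rot: [-0.689, 0.725, -0.0, 0.0]
contact_force: [-0.1, 0.2, -0.4]
gripper_width: 45.4
grasp_force: 0.0
```

Request:
servo_tool --commands '[[[120,0,0,-0.005,0,0,0],[120,0,0,-0.015,0,0,0],[120,0,0,-0.03,0,0,0],[120,0,0,-0.035,0,0,0],[120,0,0,-0.035,0,0,0],[120,0,0,-0.035,0,0,0],[120,0,0,-0.02,0,0,0],[120,0,0,0,0,0,0],[120,0,0,0,0,0,0],[120,0,0,0,0,0,0]]]'

```text
clock: 18.98
position: [542.6, -237.1, 207.4]
ee_rot: [-0.689, 0.725, 0.001, 0.0]
contact_force: [-0.5, 0.3, -0.0]
gripper_width: 45.2
grasp_force: 0.0
```

```bash
python3 -c "
from h import *
im=cams.get_image('wrist');m=masks(im['frame'])
w=cv2.inRange(cv2.cvtColor(im['frame'],cv2.COLOR_BGR2HSV),(0,0,90),(180,40,255));b=cv2.morphologyEx(w|m['blue'],cv2.MORPH_CLOSE,np.ones((7,7)))
print('plate',rect(im,b,20,(200,80,450,300)));print('blue',rect(im,m['blue'],60,(200,80,450,300)))
im=cams.get_image('side');m=masks(im['frame']);b=cv2.inRange(cv2.cvtColor(im['frame'],cv2.COLOR_BGR2HSV),(0,0,90),(180,40,255))
print('side',rect(im,b,20,(390,290,515,350)))
goto([540,-236,230],-2.85)
"
```

```text
plate (array([314.4, 215.9]), array([ 542.7, -238.2,   97.8,  108.5,   87.1]))
blue (array([314.4, 210.6]), array([ 541.7, -252.5,   30.7,    8.6,   86.8]))
side (array([458.2, 321.3]), array([ 543.7, -243.5,  105.8,  110.4,   87.2]))
t 19.08 pos [ 542.5 -237.2  206.5] shift [ -1.1   2.6 -23.5] turn [ 0.16  0.05 -0.09] w 45.2 F [ 0.2 -0.5 -0.1] g 0.0
```

The plate lies at (542.7, -238.2), turned -2.9°, against the copper sheet's (543.2, -237.3) and -2.85°. It is centred and square, and the robot is clear of it.

```bash
python3 -c "
from bench import ticket
print(ticket.job_done())"
```

```text
the job is handed in; nothing more can be done
None
```

The steel plate lies flat on the copper sheet, centred to about 1 mm and square to the strip; it was set down near edge first at about 20°, pivoted flat, then released, the plywood plate was not touched, and the job is handed in.

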